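# Set the roaster's air damper and start its cooling fan

### The arm

A 6-joint arm with a two-finger parallel gripper is mounted at the origin on the work surface. World frame = base frame: x ahead of the robot, y to its left, z up, the work surface at z = 0. Lengths are in m, angles in rad, forces in N, time in s.
With the tool pointing down it reaches from about 0.25 to 0.775 m from the base axis. Payload 4 kg.
Tool frame: the origin (TCP) lies at the very end of the fingers, on their centre line; the grasp point (between the pads) lies tcp_to_grasp behind it (tcp_to_grasp is the distance from the TCP to the grasp point, in m); z points along the fingers, y is the direction in which the jaws open and shut (so a half turn about z gives the same grasp; the last joint's range is limited). The gripper opens to 94 mm and grips with 3 to 60 N. Pads are 16 mm wide; open, the fingers measure 119 mm over their backs; the gripper's body (75 mm by 177 mm) begins 78 mm behind the grasp point.
Start: joints at [-0.103, 0.087, 1.371, -0, 1.684, -0.103], TCP at [0.55, -0, 0.206] pointing down, gripper open.
Joint ranges: [-3.1, 3.1], [-0.76, 2.03], [0.27, 2.55], [-1.08, 4.22], [0.17, 2.65], [-2.57, 2.57]. Speed limits (rad/s): [2.79, 2.79, 3.14, 3.14, 3.14, 3.14].

### API

Orientations are given as [roll, pitch, yaw] about the fixed x, y, z axes, in that order (R = Rz(yaw) Ry(pitch) Rx(roll)).
In Python, from bench import * gives the robot as it stands.
- The arm moves only by the tool play_rows, never from a script. Its argument "rows" is a list of rows, each a list of 3 entries, a list of its own where there are three numbers: the finger opening in cm, from 0 to 9.4, then the shift along the world's x, y, z in cm, then the turn, a rotation vector about the world's x, y, z in rad. A call has 1 to 8 rows; each row is the pose to reach, as a shift and turn from the pose commanded when the call began; what a row does not reach only later rows make up. A row lasts 1/12 s, in which the tool goes at most 41.7 mm and 7.16 degrees, less where a joint would pass 70% of its speed; a pose out of reach is approached as far as the arm can. A call with a gripper value outside its range is refused whole. The fingers move at their own pace and stop on an object; the grip force is fixed at half the most. Time passes only in rows, so rows that repeat a pose let the fingers close. It gives the time, the measured TCP pose, the force and the opening at its end, in the units of the state.
- get_obs(): the state, without advancing time (a new reading comes with each control period).
- snapshot(name): name is "scene" or "side" or "wrist"; returns a dict with "pixels" (400x640x3 uint8, red, green, blue), "fx", "fy", "cx", "cy" (pixels), "dist_coeffs" ([k1, k2, p1, p2, k3] as OpenCV has them; the pictures are not rectified), "rvec" (rotation vector, rad) and "tvec" (3), from world to camera coordinates, as OpenCV has them. Camera axes: x right, y down, z forward; pixel columns grow to the right and rows downward; lengths in m; the calibration is good to about 2 mm. A picture is of the moment at which its call begins. There is no depth.
- close_job(): hands the job in, once; it reports no verdict.
Trained networks look in the newest picture that a camera, given by its name, has taken for a name from the list of things; names that differ only in an ending like _2 or _b are one class to them, and where a whole thing is asked for, a point or a joint stands for the part that bears it (a point fixed in the world has none). Each returns a list of dicts, best first, with "confidence" (0 to 1); they miss things now and then, are a little off and sometimes report something else, mostly with a low value. They report only what shows in the picture. A call takes as long as a camera call.
- silhouettes(camera, label): "mask" (400x640 bool, what is visible of it) and "point" ([row, column] in pixels, amid what is visible of it).
The state is a dict: "time": time; "joint_positions": joint angles; "qvel": joint speeds; "joint_torque": joint torques, N m; "tool_pos": TCP position; "ee_rot": TCP orientation; "wrist_force": force on the tool from outside, world axes, zero at the start; "wrist_torque": the same for the moment, N m; "width": finger opening in m.
Only numpy, scipy, OpenCV 4.12 (cv2) and the standard library are available. Lean on these libraries where they do the work, as an engineer would, in place of code of your own. Each camera call takes 0.05 s, during which the arm holds its last target. There are 200 camera calls.

### The job

Get the small coffee roaster ready to cool: slide the flush damper plate in its sloping deck until the black line across it stands opposite the tip of the brass pointer, carrying it by light fingertip pressure without leaning hard on it, and let go of it. Then press the wide key below until it clicks and let it spring back. Leave the pointer, the small square key and the other things on the bar as they are.

Things in the scene. Friction and masses are not known exactly. Their poses are not given: they have to be found in the camera images.
- roaster: coffee sample roaster, fixed. Origin on the counter under the middle of the damper track, z up, front = its -y side, 340 mm long (x). A flat deck, 330 mm long, rises 35 degrees from the front edge (y=-94 mm, z=40 mm) to y=45 mm, z=137 mm; behind it a black housing to y=185 mm, z=150 mm, with drum and hopper on top to z=306 mm
- pipe_mid (a point): middle of the steel exhaust pipe above the damper track, on its axis, 278 mm above the counter; 30 mm diameter, straight along roaster's x for 300 mm, then bending back to the housing. It bars the way from above: the plate is reached with the tool leaning out to the front, best square to the deck (35 degrees from vertical)
- damper: flush smooth bright metal damper plate, 70 mm along the track, 60 mm across, black line across its middle, top level with the deck. Origin: middle of its top; x along the track (roaster's x), y up the slope, z square out of the deck. Dark bands 1.5 mm lower go on 80 mm from both ends and move with it: no edge to push. A press over 40 N would bend it
- carriage (a joint): damper's place along the track in m: -0.040 to 0.040, growing towards roaster's +x. Dragging it along takes about 3.5 N; it stays where left. Under a press the plate also sinks on springs: starts at 2 N, stops at 4 mm with 12 N; springs back when let go
- pointer_aim (a point): point on the middle line of the track, in the deck surface, opposite the brass pointer clip (22 mm wide, 5 mm thick, lying on the deck 31 to 52 mm down the slope from here, narrow tip towards the track). Axes as the damper's. The damper is set when its line is at this point along x. The clip can be pushed aside: do not
- pointer (a joint): pointer clip's place along the track in m, same scale as the damper's: the damper is set when both are equal
- fan_key_top (a point): middle of the top of the wide black sprung key (the cooling-fan key), 80 mm along the track by 38 mm, on the lower part of the deck, its top 9 mm out of the deck; x along the track, y up the slope, z out of the deck. It moves straight into the deck
- fan_key (a joint): travel of the wide key in m: 0 up, it clicks at 0.005, stops at 0.006; 2 N to start, 7 N at the stop; springs back when let go
- drum_key_top (a point): middle of the top of the small square key, 38 by 38 mm, 9 mm out of the deck, beside the wide one towards roaster's +x; same feel; not to be pressed
- drum_key (a joint): travel of the small square key in m: 0 up, 0.006 fully in
- mug: bystander: white mug with a handle, 85 mm tall, 80 mm wide, loose in front of the deck; origin at its underside
- tamper: bystander: steel coffee tamper, 80 mm tall, 58 mm base, loose in front of the deck; origin at its underside
- spoon: bystander: spoon, 170 mm long, lying in front of the deck
- pitcher: bystander: open steel milk pitcher, 100 mm tall, 84 mm wide; origin at its underside
- jar: bystander: glass jar with wooden lid, 150 mm tall, 100 mm wide; origin at its underside
- cups: bystander: stack of paper cups, 166 mm tall, 86 mm wide; origin at its underside

How it is judged:
By the outcome, as a careful person would: the job done as asked, in the order asked, and still so for the second after the job is handed in, with the robot touching nothing.
It also fails if it takes over 51 s, if anything falls off the work surface, if the arm or the gripper's body presses on something with over 40 N, if the wrist force passes 120 N, or if a joint passes its speed limit or range.

## Working session

There is one attempt and no reset: what is moved stays moved. The work goes in short steps, Python scripts to look and compute and a tool call to move; the robot and the scene stay as the last step left them, time stands still between calls to the robot, and variables do not carry over. Pictures are saved under pics/ and viewed, about 8 in all and at most 12, crops included, and the job is handed in when it is done.

Besides the shell and the picture viewer there is one more tool, called after "Request:" by a JSON object that holds its "op" and its "data", one argument or row to a line. play_rows: Moves the arm, as the interface text tells. Its arguments: {"type":"object","properties":{"rows":{"type":"array"}},"required":["rows"]}

```bash
ls; mkdir -p pics
python3 - <<'E'
from bench import *
import cv2,numpy as np
o=get_obs();print({k:np.round(v,4).tolist() for k,v in o.items()})
for n in ["scene","side","wrist"]:
    s=snapshot(n);cv2.imwrite(f"pics/{n}0.png",s["pixels"][:,:,::-1])
    R=cv2.Rodrigues(np.array(s["rvec"]))[0];print(n,s["fx"],s["cx"],s["cy"],s["dist_coeffs"],"campos",(-R.T@np.array(s["tvec"])).round(3),"fwd",R[2].round(3))
    for l in ["roaster","damper","pointer","fan_key","drum_key","pipe_mid","mug","tamper","spoon","pitcher"]:
        for d in silhouettes(n,l)[:2]: print(n,l,round(d["confidence"],2),np.round(d["point"],1),d["mask"].sum())
E
```

```text
pics
{'time': 0.0, 'joint_positions': [-0.1031, 0.088, 1.3723, -0.0, 1.6836, -0.1031], 'qvel': [-0.0017, -0.0, -0.0012, 0.0001, -0.0002, -0.001], 'joint_torque': [0.0013, -34.0183, -30.2424, 0.0718, 0.033, -0.0001], 'tool_pos': [0.5495, 0.0001, 0.2043], 'ee_rot': [-3.1394, -0.0002, 1.5708], 'wrist_force': [-1.3657, 0.0354, 0.1311], 'wrist_torque': [0.0249, 0.0041, 0.0339], 'width': 0.094}
scene 469.8783248771307 320.48762488145746 194.1441160153798 [-0.07454125  0.          0.          0.          0.        ] campos [ 1.142 -0.585  0.925] fwd [-0.517  0.565 -0.644]
scene roaster 0.95 [235.  289.6] 18578
scene damper 0.84 [244.5 279.5] 1456
scene pointer 0.54 [259.5 283.1] 62
scene fan_key 0.63 [261.8 245.4] 448
scene drum_key 0.49 [281.5 291. ] 289
scene pipe_mid 0.8 [235.5 287.1] 19135
scene pipe_mid 0.73 [175.8 399.6] 1496
scene mug 0.98 [294.8 203.4] 1705
scene tamper 0.86 [339. 255.] 684
scene spoon 0.85 [318.8 290.7] 659
scene pitcher 0.95 [166.2 379.9] 579
scene pitcher 0.59 [317.4 289.1] 703
side 367.1851491442565 318.79290287752616 205.3252788871472 [-0.01973118  0.          
[... 516 characters left out ...]
94.4] 658
side spoon 0.55 [310.9 234.1] 597
side spoon 0.27 [206.8 435.2] 1805
side pitcher 0.77 [179.4 429.9] 691
side pitcher 0.52 [238.4 225.6] 456
wrist 319.59976125319196 324.89146093755056 194.65276470772204 [-0.02482755  0.          0.          0.          0.        ] campos [0.551 0.082 0.384] fwd [-0.    -0.282 -0.959]
wrist roaster 0.92 [172.3 301.9] 134806
wrist damper 0.68 [255.9 310.2] 4263
wrist fan_key 0.67 [302.3 282. ] 1380
wrist drum_key 0.76 [279.3 389.7] 699
wrist pipe_mid 0.68 [300.  363.2] 1005
wrist pipe_mid 0.63 [172.  300.1] 136105
wrist mug 0.93 [369.5 273.4] 1774
wrist mug 0.48 [251.8 312. ] 4325
wrist spoon 0.75 [300.3 364.2] 930
wrist spoon 0.64 [276.6 386.2] 652
```

Run:
```python
import cv2,numpy as np
a=cv2.imread("pics/scene0.png");b=cv2.imread("pics/side0.png")
cv2.imwrite("pics/scene0c.png",cv2.resize(a[130:370,150:450],None,fx=2.5,fy=2.5,interpolation=cv2.INTER_CUBIC))
cv2.imwrite("pics/side0c.png",cv2.resize(b[130:350,150:450],None,fx=2.6,fy=2.6,interpolation=cv2.INTER_CUBIC))
```

```text
(no output)
```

View pics/scene0c.png

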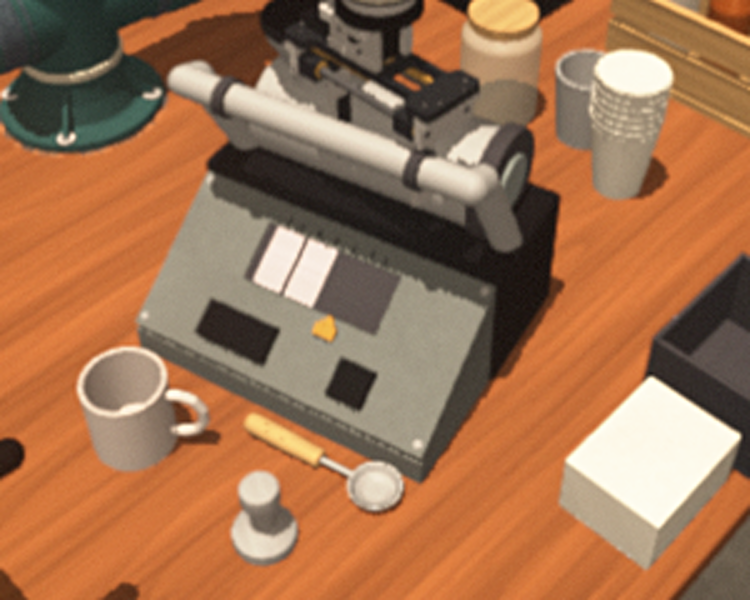

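View pics/side0c.png

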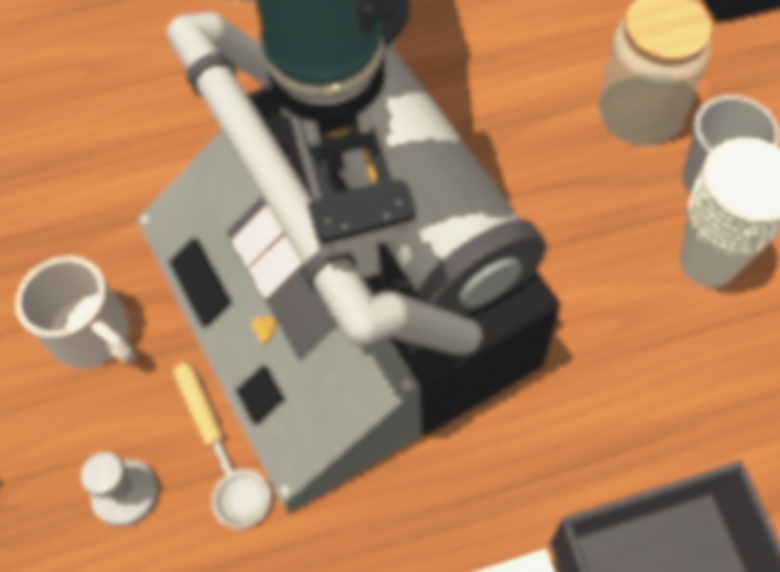

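View pics/wrist0.png

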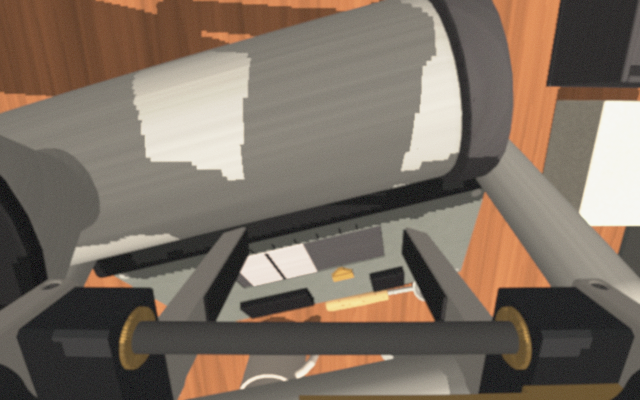

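Scene: white plate with its black line at crop (303,270), so raw (271,238); the brass pointer tip at crop (328,318), raw (281,257); wide key at raw (245,262); small key at raw (290,283). The plate has to go towards +x. Next I'll enlarge for precise corners.

Run:
```python
import cv2,numpy as np
a=cv2.imread("pics/scene0.png")
cv2.imwrite("pics/scene0d.png",cv2.resize(a[200:320,200:352],None,fx=5,fy=5,interpolation=cv2.INTER_CUBIC))
b=cv2.imread("pics/side0.png")
cv2.imwrite("pics/side0d.png",cv2.resize(b[200:330,195:315],None,fx=4.6,fy=4.6,interpolation=cv2.INTER_CUBIC))
```

```text
(no output)
```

View pics/scene0d.png

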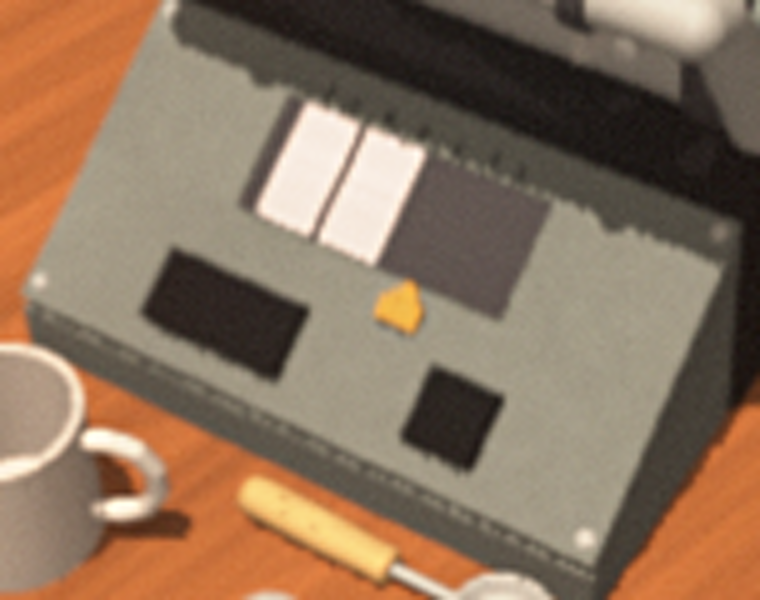

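View pics/side0d.png

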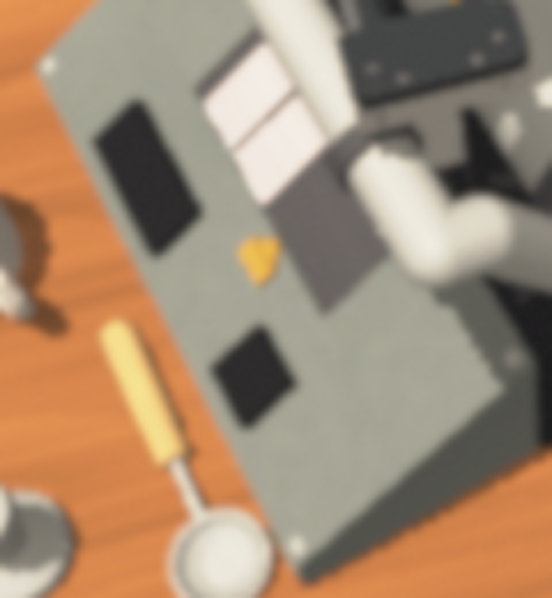

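```bash
cat > h.py <<'E'
import cv2,numpy as np
from scipy.optimize import least_squares
from bench import *
A=np.radians(35)
def D(u,v,w=0): # roaster frame point from deck coords (m): u along, v up slope from track mid, w out
    return np.array([u, v*np.cos(A)-w*np.sin(A), .04+.094*np.tan(A)+v*np.sin(A)+w*np.cos(A)])
def W(pose,p):
    x,y,t=pose; c,s=np.cos(t),np.sin(t); return np.array([x+c*p[0]-s*p[1],y+s*p[0]+c*p[1],p[2]])
def proj(s,p):
    return cv2.projectPoints(np.array(p,float).reshape(-1,3),np.array(s["rvec"]),np.array(s["tvec"]),np.array([[s["fx"],0,s["cx"]],[0,s["fy"],s["cy"]],[0,0,1.]]),np.array(s["dist_coeffs"]))[0].reshape(-1,2)
E
cat > fit.py <<'E'
from h import *
S={n:snapshot(n) for n in("scene","side")}
vF=-.094/np.cos(A)
# params: x,y,t,c,p,fu,fv,du,dv
def pts(q):
    c,p,fu,fv,du,dv=q[3:9]
    return {"sBL":D(-.075,-.03),"sBR":D(.075,-.03),"sTL":D(-.075,.03),"sTR":D(.075,.03),"pBL":D(c-.035,-.03),"pBR":D(c+.035,-.03),"pTL":D(c-.035,.03),"pTR":D(c+.035,.03),
    "lB":D(c,-.03),"lT":D(c,.03),"tip":D(p,-.031,.005),"cFL":D(-.165,vF),"cFR":D(.165,vF),
    "fTL":D(fu-.04,fv+.019,.009),"fTR":D(fu+.04,fv+.019,.009),"fBR":D(fu+.04,fv-.019,.009),"fBL":D(fu-.04,fv-.019,.009),
    "dTL":D(du-.019,dv+.019,.009),"dTR":D(du+.019,dv+.019,.009),"dBR":D(du+.019,dv-.019,.009),"dBL":D(du-.019,dv-.019,.009)}
sc=dict(cFL=(28,297),cFR=(597,575),sTL=(297,98),sBL=(245,208),sTR=(550,205),sBR=(500,318),pTL=(308,102),pBL=(258,212),pTR=(428,150),pBR=(378,265),lT=(363,128),lB=(316,240),tip=(403,281),fTL=(173,250),fTR=(308,307),fBR=(275,380),fBL=(142,310),dTL=(437,367),dTR=(502,400),dBR=(468,470),dBL=(403,437))
si=dict(cFR=(303,580),sBL=(197,92),sBR=(325,312),pBL=(203,100),pBR=(262,205),lB=(235,153),lT=(298,98),pTL=(262,42),tip=(278,238),fTR=(202,212),fTL=(135,98),fBR=(157,258),fBL=(95,138),dTL=(262,325),dTR=(297,382),dBR=(247,430),dBL=(212,372))
obs=[("scene",k,(np.array(v)+.5)/5-.5+200) for k,v in sc.items()]+[("side",k,(np.array(v)+.5)/4.6-.5+np.array([195,200])) for k,v in si.items()]
def res(q,full=False):
    P=pts(q); r=[proj(S[n],W(q[:3],P[k]))[0]-v-q[9+2*(n=="side"):11+2*(n=="side")] for n,k,v in obs]
    return r if full else np.append(np.ravel(r),q[9:]*.7)
best=min((least_squares(res,[.5,-.1,t,0,0.03,-.06,-.07,.06,-.07,0,0,0,0],loss="soft_l1") for t in(-.5,0,.5)),key=lambda b:b.cost)
q=best.x;print(best.cost,q.round(4))
for (n,k,v),r in zip(obs,res(q,True)):
    if np.hypot(*r)>1: print(n,k,r.round(1))
for nm,p in dict(damper=D(q[3],0),aim=D(q[4],0),fan=D(q[5],q[6],.009),drum=D(q[7],q[8],.009),pipe=np.array([0,0,.278])).items(): print(nm,W(q[:3],p).round(4))
np.save("q.npy",q)
E
python3 fit.py
```

```text
20.774359517942045 [ 0.5314 -0.064   0.254  -0.0318  0.0232 -0.0556 -0.0786  0.0748 -0.0793
  0.1585 -0.5512 -0.4407 -0.09  ]
scene cFR [ 0.2 -1.3]
scene sTR [1.  0.1]
scene sBR [0.7 0.8]
scene fTL [ 0.3 -1.2]
scene fBL [-0.2  1. ]
scene dTR [ 0.7 -1.2]
side cFR [-0.8 -1.4]
side sBR [0.7 1.4]
side lT [ 2.5 -4.1]
side pTL [ 3.7 -2.8]
side dTR [-0.6  1. ]
damper [ 0.5006 -0.072   0.1058]
aim [ 0.5539 -0.0582  0.1058]
fan [ 0.4951 -0.1453  0.0681]
drum [ 0.6214 -0.1131  0.0677]
pipe [ 0.5314 -0.064   0.278 ]
```

```bash
cat >> h.py <<'E'
from scipy.spatial.transform import Rotation as Ro
def Rt(t):
    Rz=Ro.from_euler("z",t).as_matrix(); return Rz@np.array([[0,1,0],[np.cos(A),0,np.sin(A)],[np.sin(A),0,-np.cos(A)]])
E
python3 - <<'E'
from h import *
q=np.load("q.npy");o=get_obs()
R0=Ro.from_euler("xyz",o["ee_rot"]).as_matrix();R=Rt(q[2])
print("rotvec",Ro.from_matrix(R@R0.T).as_rotvec().round(4))
print("tcp",np.round(o["tool_pos"],4))
for w in(.15,.02,0): print(w,W(q[:3],D(q[3],-.012,w)).round(4),"shift cm",(100*(W(q[:3],D(q[3],-.012,w))-o["tool_pos"])).round(2))
Rz=Ro.from_euler("z",q[2]).as_matrix();print("u,v,n",(Rz@np.c_[[1,0,0],[0,np.cos(A),np.sin(A)],[0,-np.sin(A),np.cos(A)]]).T.round(4))
E
```

```text
rotvec [0.6076 0.0777 0.2461]
tcp [ 0.55   -0.      0.2055]
0.15 [ 0.5247 -0.1648  0.2218] shift cm [ -2.53 -16.48   1.63]
0.02 [ 0.5059 -0.0926  0.1153] shift cm [-4.41 -9.26 -9.02]
0 [ 0.5031 -0.0815  0.0989] shift cm [ -4.7   -8.15 -10.66]
u,v,n [[ 0.9679  0.2513  0.    ]
 [-0.2058  0.7929  0.5736]
 [ 0.1441 -0.5552  0.8192]]
```

Request:
{"op": "play_rows", "data": {
  "rows": [
    [0,[0,0,4],[0,0,0]],
    [0,[0,0,8],[0,0,0]],
    [0,[0,0,12],[0,0,0]],
    [0,[0,0,15],[0,0,0]],
    [0,[0,0,15],[0,0,0]]
  ]
}}

```text
time: 2.17
tool_pos: [0.5516, -0.0001, 0.3641]
ee_rot: [3.127, 0.001, 1.571]
wrist_force: [0.0, 0.3, 1.2]
width: 0.0641
```

Request:
{"op": "play_rows", "data": {
  "rows": [
    [0,[0,-4,0],[0.1,0.012,0.04]],
    [0,[-0.5,-8,0],[0.2,0.025,0.08]],
    [0,[-1,-12,0],[0.3,0.038,0.12]],
    [0,[-1.5,-16,0],[0.4,0.051,0.16]],
    [0,[-2,-19,0],[0.5,0.064,0.2]],
    [0,[-2.3,-19,0],[0.608,0.078,0.246]],
    [0,[-2.3,-19,0],[0.608,0.078,0.246]],
    [0,[-2.3,-19,0],[0.608,0.078,0.246]]
  ]
}}

```text
time: 2.83
tool_pos: [0.5274, -0.1914, 0.3522]
ee_rot: [-3.136, -0.615, 1.818]
wrist_force: [-0.8, 0.4, -0.2]
width: 0.011
```

Request:
{"op": "play_rows", "data": {
  "rows": [
    [0,[0,0.5,-4],[0,0,0]],
    [0,[0,1,-8],[0,0,0]],
    [0,[-0.3,2.5,-11.5],[0,0,0]],
    [0,[-0.3,2.5,-13.5],[0,0,0]],
    [0,[-0.3,2.5,-13.5],[0,0,0]],
    [0,[-0.3,2.5,-13.5],[0,0,0]]
  ]
}}

```text
time: 3.33
tool_pos: [0.524, -0.1626, 0.2222]
ee_rot: [3.141, -0.609, 1.829]
wrist_force: [-0.8, -1.8, 0.6]
width: 0.0005
```

```bash
cat > w.py <<'E'
from h import *
import sys
q=np.load("q.npy");o=get_obs();R0=Ro.from_euler("xyz",o["ee_rot"]).as_matrix();R=Rt(q[2])
Rz=Ro.from_euler("z",q[2]).as_matrix();B=Rz@np.c_[[1,0,0],[0,np.cos(A),np.sin(A)],[0,-np.sin(A),np.cos(A)]]
print("t",o["time"],"tcp uvw mm",(1000*B.T@(o["tool_pos"]-W(q[:3],D(0,0)))).round(1),"rot err",Ro.from_matrix(R@R0.T).as_rotvec().round(3),"F uvw",(B.T@o["wrist_force"]).round(1),o["width"])
E
python3 w.py
python3 - <<'E'
from h import *
s=snapshot("scene");w=snapshot("wrist")
cv2.imwrite("pics/h1.png",np.vstack([s["pixels"][90:330,130:450],w["pixels"][::2,::2]])[:,:,::-1])
E
```

```text
t 3.3333 tcp uvw mm [-31.9  -9.9 149. ] rot err [ 0.002  0.001 -0.003] F uvw [-1.2 -0.9  1.4] 0.0005037110635352445
```

View pics/h1.png

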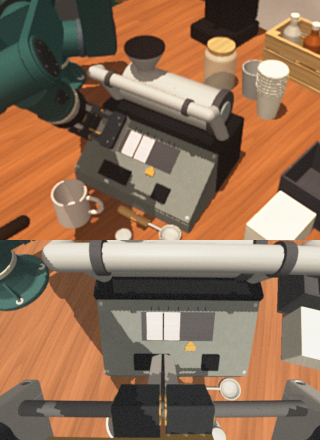

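The tool is square to the deck over the plate; the wrist view (lower half) shows the line at about column 163 and the pointer at about 191, with the pipe well clear above. I'll descend.

Request:
{"op": "play_rows", "data": {
  "rows": [
    [0,[-0.5,1.9,-2.9],[0,0,0]],
    [0,[-1.0,3.9,-5.7],[0,0,0]],
    [0,[-1.5,5.7,-8.4],[0,0,0]],
    [0,[-1.8,7.0,-10.5],[0,0,0]],
    [0,[-1.9,7.5,-11.2],[0,0,0]],
    [0,[-1.9,7.5,-11.2],[0,0,0]],
    [0,[-1.9,7.5,-11.2],[0,0,0]]
  ]
}}

```text
time: 4.02
tool_pos: [0.5064, -0.0909, 0.1107]
ee_rot: [3.138, -0.608, 1.827]
wrist_force: [-0.4, -1.1, 0.1]
width: 0.0005
```

```bash
python3 w.py
```

```text
t 4.0167 tcp uvw mm [-30.9 -13.4  15.4] rot err [ 0.002  0.003 -0.   ] F uvw [-0.7 -0.7  0.7] 0.0005109770707329951
```

Request:
{"op": "play_rows", "data": {
  "rows": [
    [0,[-0.07,0.28,-0.41],[0,0,0]],
    [0,[-0.13,0.5,-0.74],[0,0,0]],
    [0,[-0.16,0.61,-0.9],[0,0,0]],
    [0,[-0.17,0.67,-0.98],[0,0,0]],
    [0,[-0.19,0.72,-1.06],[0,0,0]],
    [0,[-0.19,0.72,-1.06],[0,0,0]]
  ]
}}

```text
time: 4.52
tool_pos: [0.5034, -0.0832, 0.0983]
ee_rot: [3.141, -0.611, 1.825]
wrist_force: [-0.3, -1.0, 1.8]
width: 0.0006
```

```bash
python3 w.py
```

```text
t 4.5167 tcp uvw mm [-31.9 -13.8   0.5] rot err [0. 0. 0.] F uvw [-0.6  0.3  2. ] 0.000586459670089275
```

Request:
{"op": "play_rows", "data": {
  "rows": [
    [0,[-0.01,0.06,-0.08],[0,0,0]],
    [0,[-0.03,0.11,-0.16],[0,0,0]],
    [0,[-0.03,0.11,-0.16],[0,0,0]]
  ]
}}

```text
time: 4.77
tool_pos: [0.5032, -0.0824, 0.097]
ee_rot: [3.141, -0.61, 1.825]
wrist_force: [-1.2, -4.9, 4.4]
width: 0.0002
```

```bash
python3 w.py
```

```text
t 4.7667 tcp uvw mm [-31.9 -13.8  -1.1] rot err [0.001 0.001 0.   ] F uvw [-2.4 -1.1  6.1] 0.00024620119390271077
```

Request:
{"op": "play_rows", "data": {
  "rows": [
    [0,[-0.01,0.06,-0.08],[0,0,0]],
    [0,[-0.02,0.08,-0.12],[0,0,0]],
    [0,[-0.02,0.08,-0.12],[0,0,0]]
  ]
}}

```text
time: 5.02
tool_pos: [0.5031, -0.0818, 0.0963]
ee_rot: [3.14, -0.609, 1.825]
wrist_force: [-0.2, -5.4, 7.4]
width: 0.0006
```

```bash
python3 w.py
```

```text
t 5.0167 tcp uvw mm [-31.8 -13.8  -2. ] rot err [0.001 0.001 0.   ] F uvw [-1.5 -0.   9. ] 0.000575316231657865
```

Request:
{"op": "play_rows", "data": {
  "rows": [
    [0,[-0.01,0.05,-0.07],[0,0,0]],
    [0,[0.18,0.1,-0.07],[0,0,0]],
    [0,[0.38,0.15,-0.07],[0,0,0]],
    [0,[0.57,0.2,-0.07],[0,0,0]],
    [0,[0.77,0.25,-0.07],[0,0,0]],
    [0,[0.96,0.3,-0.07],[0,0,0]]
  ]
}}

```text
time: 5.52
tool_pos: [0.5121, -0.0792, 0.0958]
ee_rot: [-3.141, -0.609, 1.824]
wrist_force: [-1.6, -6.2, 8.0]
width: 0.0006
```

```bash
python3 w.py
python3 - <<'E'
from h import *
w=snapshot("wrist")
cv2.imwrite("pics/w2.png",w["pixels"][:,:,::-1])
E
```

```text
t 5.5167 tcp uvw mm [-22.5 -13.8  -2.6] rot err [ 0.002 -0.    -0.   ] F uvw [-3.1 -0.   9.8] 0.0005613513682784408
```

View pics/w2.png

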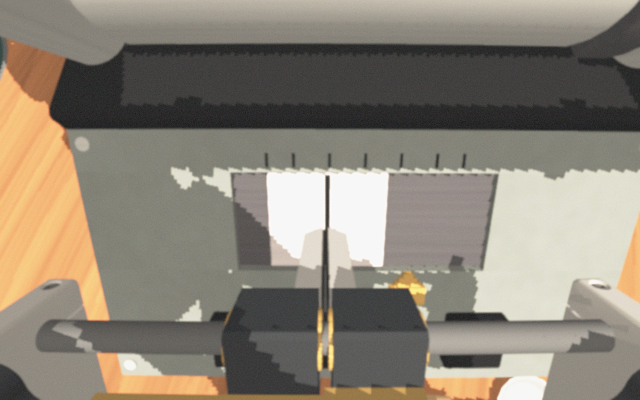

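The plate rides with the fingers: line at (327,178), pointer tip at (408,271). I'll compute what remains.

```bash
cat >> h.py <<'E'
def uvw(s,q,px,w=0): # pixel -> deck u,v (mm) at height w
    f=lambda x:proj(s,W(q[:3],D(x[0],x[1],w)))[0]-px
    return least_squares(f,[0,0],x_scale=.01).x*1000
def line(s,q,c):  # column of the line along the plate's upper strip, by dark minimum
    g=s["pixels"].mean(2); out=[]
    for v in np.arange(.010,.027,.002):
        uu=np.arange(c-.012,c+.012,.0002); P=proj(s,[W(q[:3],D(u,v)) for u in uu]).astype(np.float32)
        r=cv2.remap(g.astype(np.float32),P[:,0],P[:,1],cv2.INTER_LINEAR).ravel(); k=np.clip(r.max()*.6-r,0,None); out.append((k*uu).sum()/k.sum()*1000)
    return np.round(out,1)
E
python3 - <<'E'
from h import *
q=np.load("q.npy");w=snapshot("wrist")
print("tip",uvw(w,q,[408,271],.005),"lineTop",uvw(w,q,[327,177]),uvw(w,q,[327,225]),"slot",uvw(w,q,[232,174]),uvw(w,q,[496,174]),uvw(w,q,[239,269]),uvw(w,q,[483,269]))
print("plate",uvw(w,q,[267,174]),uvw(w,q,[388,174]))
g=w["pixels"];hsv=cv2.cvtColor(g,cv2.COLOR_RGB2HSV);m=cv2.inRange(hsv,(12,120,100),(35,255,255));m[:, :370]=0;m[:,450:]=0;m[:262]=0;m[295:]=0
for r in range(264,294,2):
    c=np.nonzero(m[r])[0]; print(r,c.min() if len(c) else None,c.max() if len(c) else None,len(c))
E
```

```text
tip [ 29.09233011 -31.25579038] lineTop [-19.88508683  25.78695   ] [-19.83798795  -3.38592684] slot [-73.65785307  27.56906343] [76.28799094 27.58099484] [-74.36265356 -32.70035963] [ 77.45111309 -32.99453182]
plate [-53.80657854  27.54702575] [14.60763989 27.52617844]
264 None None 0
266 None None 0
268 None None 0
270 None None 0
272 403 411 9
274 402 411 10
276 399 413 15
278 398 415 18
280 397 416 20
282 394 418 25
284 389 420 32
286 389 422 28
288 394 423 28
290 409 410 2
292 410 422 10
```

Request:
{"op": "play_rows", "data": {
  "rows": [
    [0,[0.44,0.11,0],[0,0,0]],
    [0,[0.87,0.23,0],[0,0,0]],
    [0,[1.31,0.34,0],[0,0,0]],
    [0,[1.74,0.45,0],[0,0,0]],
    [0,[2.18,0.57,0],[0,0,0]]
  ]
}}

```text
time: 6.03
tool_pos: [0.5339, -0.0736, 0.0958]
ee_rot: [-3.141, -0.609, 1.824]
wrist_force: [-2.2, -7.0, 7.9]
width: 0.0002
```

```bash
python3 w.py
```

```text
t 6.0333 tcp uvw mm [  0.  -13.9  -2.5] rot err [ 0.002 -0.    -0.   ] F uvw [-3.9 -0.6 10.1] 0.00015980978621327928
```

Request:
{"op": "play_rows", "data": {
  "rows": [
    [0,[0.44,0.11,0],[0,0,0]],
    [0,[0.87,0.23,0],[0,0,0]],
    [0,[1.31,0.34,0],[0,0,0]],
    [0,[1.74,0.45,0],[0,0,0]],
    [0,[1.94,0.5,0],[0,0,0]],
    [0,[1.94,0.5,0],[0,0,0]]
  ]
}}

```text
time: 6.53
tool_pos: [0.5539, -0.0686, 0.0958]
ee_rot: [3.141, -0.609, 1.825]
wrist_force: [-0.7, -5.3, 8.5]
width: 0.0005
```

```bash
python3 w.py
python3 - <<'E'
from h import *
q=np.load("q.npy");w=snapshot("wrist");s=snapshot("scene")
cv2.imwrite("pics/w3.png",np.vstack([cv2.resize(w["pixels"][160:300,220:480],None,fx=2.5,fy=2.5,interpolation=cv2.INTER_CUBIC),cv2.resize(s["pixels"][215:280,230:360],None,fx=5,fy=5,interpolation=cv2.INTER_CUBIC)[:240]])[:,:,::-1])
print(line(w,q,.02))
E
```

```text
t 6.5333 tcp uvw mm [ 20.6 -14.   -2.4] rot err [0.002 0.001 0.   ] F uvw [-2.   0.9  9.8] 0.00047813633588827004
[22.9 22.9 22.9 22.9 22.9 22.9 22.9 22.9 22.9]
```

View pics/w3.png

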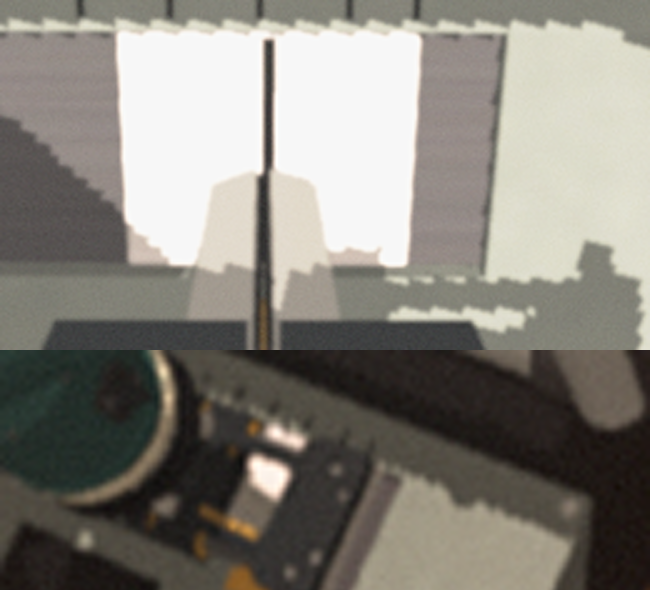

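Request:
{"op": "play_rows", "data": {
  "rows": [
    [0,[0.03,-0.11,0.16],[0,0,0]],
    [0,[0.14,-0.56,0.82],[0,0,0]],
    [0,[0.43,-1.67,2.46],[0,0,0]],
    [0,[-1.5,-3.4,4.1],[0,0,0]],
    [0,[-3.7,-4.9,5.3],[0,0,0]],
    [0,[-3.7,-5.7,6.5],[0,0,0]],
    [0,[-3.7,-5.7,6.5],[0,0,0]],
    [0,[-3.7,-5.7,6.5],[0,0,0]]
  ]
}}

```text
time: 7.3
tool_pos: [0.5167, -0.1243, 0.1595]
ee_rot: [3.141, -0.611, 1.825]
wrist_force: [-0.2, -1.0, -0.9]
width: 0.0008
```

```bash
python3 w.py
python3 - <<'E'
from h import *
q=np.load("q.npy");w=snapshot("wrist");s=snapshot("scene")
np.save("w4.npy",w["pixels"])
cv2.imwrite("pics/w4.png",np.vstack([cv2.resize(w["pixels"][150:290,220:480],None,fx=2.5,fy=2.5,interpolation=cv2.INTER_CUBIC),cv2.resize(s["pixels"][215:280,230:360],None,fx=5,fy=5,interpolation=cv2.INTER_CUBIC)[:240]])[:,:,::-1])
for d in silhouettes("wrist","pointer")[:2]: print(d["confidence"],d["point"])
print(line(w,q,.022),line(s,q,.022))
E
```

```text
t 7.3 tcp uvw mm [-29.4 -14.   75.3] rot err [-0.     0.001  0.001] F uvw [-0.4 -1.2 -0.2] 0.0007576731930898424
0.65 [234.7, 391.2]
[23.1 23.2 23.2 23.2 23.2 23.1 23.2 23.2  nan] [ nan 20.2 19.5 20.  20.  19.3 19.2 19.9 19.2]h.py:21: RuntimeWarning: invalid value encountered in scalar divide
  r=cv2.remap(g.astype(np.float32),P[:,0],P[:,1],cv2.INTER_LINEAR).ravel(); k=np.clip(r.max()*.6-r,0,None); out.append((k*uu).sum()/k.sum()*1000)
```

View pics/w4.png

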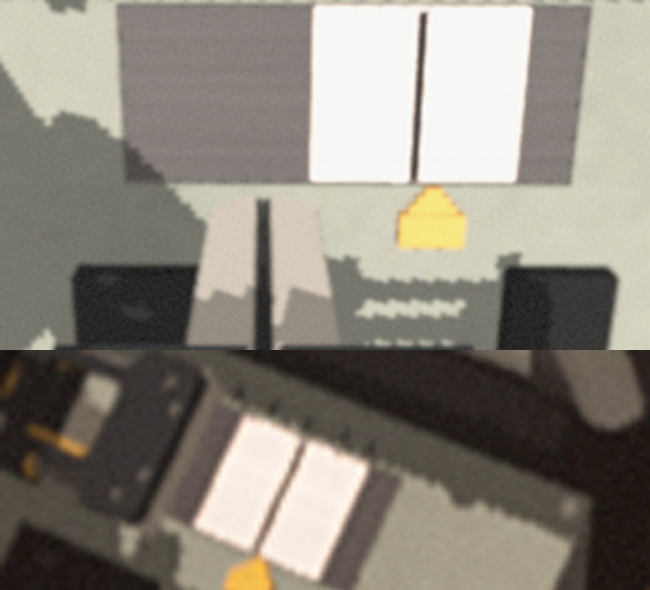

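Line bottom at crop (413,182), pointer tip at (432,186): about 5 mm short. I'll measure that precisely.

```bash
cat > ptr.py <<'E'
from h import *
q=np.load("q.npy")
def meas(n,c0,win):
    w=snapshot(n)
    hsv=cv2.cvtColor(w["pixels"],cv2.COLOR_RGB2HSV);m=cv2.inRange(hsv,(15,110,130),(35,255,255));M=np.zeros_like(m);r0,r1,a,b=win;M[r0:r1,a:b]=m[r0:r1,a:b]
    L=[]
    for r in range(r0,r1):
        c=np.nonzero(M[r])[0]
        if len(c)>2: L.append([r,(c.min()+c.max())/2,len(c),*uvw(w,q,[(c.min()+c.max())/2,r],.005).round(1)])
    print(n,L[:10] if n=="wrist" else "")
    cn,_=cv2.findContours(M,0,1);c=max(cn,key=cv2.contourArea)[:,0].astype(float)
    P=np.array([uvw(w,q,p,.005) for p in c]); print("vmax",P[np.argsort(-P[:,1])[:4]].round(1).tolist(),"u range",P[:,0].min().round(1),P[:,0].max().round(1),"mid",(P[:,0].min()/2+P[:,0].max()/2).round(2),"line",line(w,q,c0))
meas("wrist",.022,(215,255,370,415))
meas("scene",.022,(250,275,265,295))
E
python3 ptr.py 2>/dev/null
```

```text
wrist [[226, np.float64(393.5), 6, np.float64(28.5), np.float64(-32.5)], [227, np.float64(393.5), 6, np.float64(28.6), np.float64(-33.4)], [228, np.float64(393.0), 7, np.float64(28.2), np.float64(-34.2)], [229, np.float64(393.5), 10, np.float64(28.7), np.float64(-35.1)], [230, np.float64(393.5), 12, np.float64(28.7), np.float64(-36.0)], [231, np.float64(393.0), 13, np.float64(28.4), np.float64(-36.9)], [232, np.float64(393.0), 15, np.float64(28.4), np.float64(-37.8)], [233, np.float64(393.0), 17, np.float64(28.5), np.float64(-38.7)], [234, np.float64(393.0), 19, np.float64(28.5), np.float64(-39.7)], [235, np.float64(393.0), 21, np.float64(28.6), np.float64(-40.6)]]
vmax [[26.4, -32.5], [27.3, -32.5], [28.1, -32.5], [28.9, -32.5]] u range 17.9 39.3 mid 28.6 line [23.2 23.1 23.2 23.2 23.2 23.1 23.2 23.2  nan]
scene 
vmax [[24.2, -32.4], [27.6, -33.6], [31.0, -34.8], [22.9, -35.5]] u range 14.3 38.6 mid 26.47 line [ nan 20.2 19.5 20.2 20.  19.3 19.3 19.8 19.2]
```

Request:
{"op": "play_rows", "data": {
  "rows": [
    [0,[1.5,1.2,-2],[0,0,0]],
    [0,[3.7,2.6,-3.5],[0,0,0]],
    [0,[3.85,4.6,-5],[0,0,0]],
    [0,[3.75,5.25,-5.9],[0,0,0]],
    [0,[3.73,5.5,-6.2],[0,0,0]],
    [0,[3.7,5.65,-6.42],[0,0,0]],
    [0,[3.7,5.7,-6.5],[0,0,0]],
    [0,[3.7,5.7,-6.5],[0,0,0]]
  ]
}}

```text
time: 8.22
tool_pos: [0.5537, -0.0681, 0.0972]
ee_rot: [3.139, -0.61, 1.827]
wrist_force: [0.0, -3.3, 8.3]
width: 0.0005
```

```bash
python3 w.py
python3 - <<'E'
from h import *
print(line(snapshot("wrist"),np.load("q.npy"),.022))
E
```

```text
t 8.2167 tcp uvw mm [ 20.6 -12.8  -1.6] rot err [ 0.     0.002 -0.   ] F uvw [-0.8  2.1  8.7] 0.00047650645926578824
[22.8 22.8 22.9 22.9 22.9 22.9 22.9 22.9 22.8]
```

Request:
{"op": "play_rows", "data": {
  "rows": [
    [0,[0,0.03,-0.04],[0,0,0]],
    [0,[0.14,0.07,-0.04],[0,0,0]],
    [0,[0.29,0.1,-0.04],[0,0,0]],
    [0,[0.43,0.14,-0.04],[0,0,0]],
    [0,[0.55,0.17,-0.04],[0,0,0]],
    [0,[0.55,0.17,-0.04],[0,0,0]]
  ]
}}

```text
time: 8.77
tool_pos: [0.5585, -0.0667, 0.097]
ee_rot: [3.141, -0.61, 1.826]
wrist_force: [-2.3, -2.9, 8.3]
width: 0.0004
```

```bash
python3 w.py
python3 - <<'E'
from h import *
print(line(snapshot("wrist"),np.load("q.npy"),.028))
E
```

```text
t 8.7667 tcp uvw mm [ 25.6 -12.8  -1.9] rot err [ 0.     0.001 -0.001] F uvw [-2.9  3.   8.1] 0.00044784691638072397
[27.8 27.8 27.8 27.8 27.7 27.8 27.8 27.9 27.8]
```

Request:
{"op": "play_rows", "data": {
  "rows": [
    [0,[0.05,0.01,0],[0,0,0]],
    [0,[0.05,0.01,0],[0,0,0]]
  ]
}}

```text
time: 8.98
tool_pos: [0.5588, -0.0666, 0.097]
ee_rot: [3.141, -0.61, 1.826]
wrist_force: [-2.8, -3.9, 9.1]
width: 0.0005
```

Run:
```python
from h import *
print(line(snapshot("wrist"),np.load("q.npy"),.028))
```

```text
[28.1 28.1 28.1 28.1 28.1 28.1 28.2 28.2 28.2]
```

Request:
{"op": "play_rows", "data": {
  "rows": [
    [0,[0.03,-0.11,0.16],[0,0,0]],
    [0,[0.14,-0.56,0.82],[0,0,0]],
    [0,[0.43,-1.67,2.46],[0,0,0]],
    [0,[-1.5,-3.4,4.1],[0,0,0]],
    [0,[-4.3,-4.9,5.3],[0,0,0]],
    [0,[-4.3,-5.8,6.5],[0,0,0]],
    [0,[-4.3,-5.8,6.5],[0,0,0]],
    [0,[-4.3,-5.8,6.5],[0,0,0]]
  ]
}}

```text
time: 9.7
tool_pos: [0.5168, -0.1243, 0.1597]
ee_rot: [3.14, -0.61, 1.824]
wrist_force: [-0.5, -0.0, 0.1]
width: 0.0007
```

```bash
python3 w.py; sed -i 's/"wrist",.022/"wrist",.028/;s/"scene",.022/"scene",.025/' ptr.py; python3 ptr.py
python3 - <<'E'
from h import *
w=snapshot("wrist")
cv2.imwrite("pics/w5.png",cv2.resize(w["pixels"][150:290,220:480],None,fx=3,fy=3,interpolation=cv2.INTER_CUBIC)[:,:,::-1])
E
```

```text
t 9.7 tcp uvw mm [-29.3 -13.9  75.5] rot err [0.001 0.002 0.001] F uvw [-0.5  0.2  0.1] 0.0007303007333853418
wrist [[224, np.float64(392.0), 5, np.float64(28.2), np.float64(-32.0)], [225, np.float64(392.5), 6, np.float64(28.6), np.float64(-32.9)], [226, np.float64(392.0), 7, np.float64(28.3), np.float64(-33.8)], [227, np.float64(392.5), 8, np.float64(28.7), np.float64(-34.7)], [228, np.float64(392.5), 12, np.float64(28.8), np.float64(-35.6)], [229, np.float64(392.0), 13, np.float64(28.4), np.float64(-36.5)], [230, np.float64(392.0), 13, np.float64(28.5), np.float64(-37.4)], [231, np.float64(392.0), 17, np.float64(28.5), np.float64(-38.3)], [232, np.float64(392.0), 19, np.float64(28.6), np.float64(-39.2)], [233, np.float64(392.0), 19, np.float64(28.7), np.float64(-40.2)]]
vmax [[26.5, -32.0], [27.3, -32.0], [28.2, -32.0], [29.0, -32.0]] u range 17.9 39.4 mid 28.67 line [28.4 28.4 28.4 28.4 28.4 28.4 28.5 28.5  nan]
scene 
vmax [[26.5, -31.4], [24.2, -32.4], [29.9, -32.6], [31.0, -34.8]] u range 14.3 38.6 mid 26.47 line [24.2  nan 24.9 24.2  nan 24.9  nan 25.6  nan]h.py:21: RuntimeWarning: invalid value encountered in scalar divide
  r=cv2.remap(g.astype(np.float32),P[:,0],P[:,1],cv2.INTER_LINEAR).ravel(); k=np.clip(r.max()*.6-r,0,None); out.append((k*uu).sum()/k.sum()*1000)
```

View pics/w5.png

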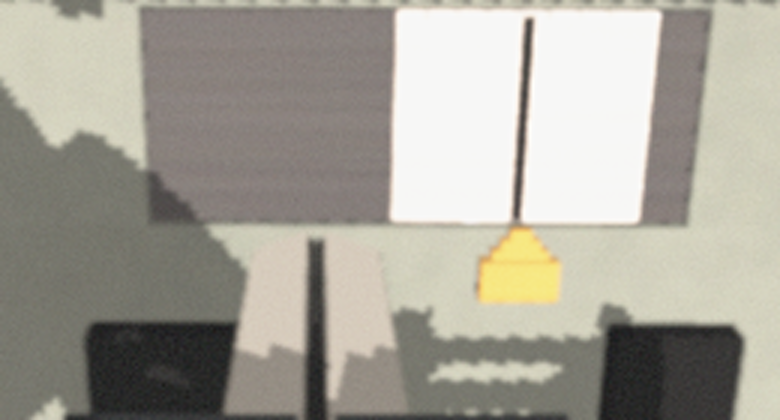

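Line and tip now agree to about 0.1 mm seen from the left. I'll check from the right side too, where the parallax is opposite.

Request:
{"op": "play_rows", "data": {
  "rows": [
    [0,[3.5,0.9,0],[0,0,0]],
    [0,[7,1.8,0],[0,0,0]],
    [0,[10.65,2.76,0],[0,0,0]],
    [0,[10.65,2.76,0],[0,0,0]],
    [0,[10.65,2.76,0],[0,0,0]],
    [0,[10.65,2.76,0],[0,0,0]]
  ]
}}

```text
time: 10.35
tool_pos: [0.6224, -0.095, 0.1578]
ee_rot: [-3.138, -0.613, 1.825]
wrist_force: [-0.1, -0.2, 0.5]
width: 0.0002
```

```bash
python3 w.py; sed -i 's/^meas.*//' ptr.py; echo 'meas("wrist",.028,(215,255,230,300))'>>ptr.py; python3 ptr.py
```

```text
t 10.35 tcp uvw mm [ 80.3 -13.5  72.9] rot err [-0.001 -0.003 -0.002] F uvw [-0.1  0.1  0.5] 0.0001536168376377548
wrist [[226, np.float64(263.0), 5, np.float64(29.7), np.float64(-32.1)], [227, np.float64(263.0), 7, np.float64(29.7), np.float64(-33.0)], [228, np.float64(262.5), 8, np.float64(29.2), np.float64(-33.8)], [229, np.float64(263.5), 8, np.float64(30.0), np.float64(-34.7)], [230, np.float64(264.5), 10, np.float64(30.8), np.float64(-35.6)], [231, np.float64(264.5), 10, np.float64(30.7), np.float64(-36.5)], [232, np.float64(265.0), 11, np.float64(31.1), np.float64(-37.4)], [233, np.float64(265.0), 15, np.float64(31.0), np.float64(-38.3)], [234, np.float64(265.0), 15, np.float64(31.0), np.float64(-39.2)], [235, np.float64(265.0), 16, np.float64(30.9), np.float64(-40.1)]]
vmax [[31.4, -32.1], [30.5, -32.1], [29.7, -32.1], [28.9, -32.1]] u range 19.2 40.1 mid 29.66 line [28.  28.  28.  27.9 28.  28.  28.  28.1 28. ]
```

Right-hand view says the tip is about 1–1.7 mm further; height parallax or side walls bias the two views oppositely. I'll look from straight above, with the fingers open so they don't hide the pointer.

Request:
{"op": "play_rows", "data": {
  "rows": [
    [9.4,[-1.8,-0.96,0.7],[0,0,0]],
    [9.4,[-5.0,-1.6,0.7],[0,0,0]],
    [9.4,[-5.0,-1.6,0.7],[0,0,0]],
    [9.4,[-5.0,-1.6,0.7],[0,0,0]],
    [9.4,[-5.0,-1.6,0.7],[0,0,0]],
    [9.4,[-5.0,-1.6,0.7],[0,0,0]],
    [9.4,[-5.0,-1.6,0.7],[0,0,0]],
    [9.4,[-5.0,-1.6,0.7],[0,0,0]]
  ]
}}

```text
time: 11.07
tool_pos: [0.5735, -0.1117, 0.1661]
ee_rot: [3.141, -0.611, 1.826]
wrist_force: [-0.7, -0.5, 1.0]
width: 0.0502
```

```bash
python3 w.py; sed -i 's/^meas.*//' ptr.py; echo 'meas("wrist",.028,(215,260,290,360))'>>ptr.py; python3 ptr.py;  python3 - <<'E'
from h import *
w=snapshot("wrist")
cv2.imwrite("pics/w6.png",cv2.resize(w["pixels"][150:270,260:390],None,fx=5,fy=5,interpolation=cv2.INTER_CUBIC)[:,:,::-1])
E
```

```text
t 11.0667 tcp uvw mm [ 28.8 -11.9  81.9] rot err [-0.     0.    -0.001] F uvw [-0.8  0.4  1. ] 0.05015401831222133
wrist [[224, np.float64(324.0), 5, np.float64(29.1), np.float64(-32.3)], [225, np.float64(324.5), 6, np.float64(29.5), np.float64(-33.2)], [226, np.float64(324.0), 7, np.float64(29.1), np.float64(-34.2)], [227, np.float64(324.0), 9, np.float64(29.1), np.float64(-35.1)], [228, np.float64(324.0), 11, np.float64(29.1), np.float64(-36.0)], [229, np.float64(324.5), 12, np.float64(29.5), np.float64(-36.9)], [230, np.float64(324.0), 15, np.float64(29.1), np.float64(-37.9)], [231, np.float64(324.0), 17, np.float64(29.1), np.float64(-38.8)], [232, np.float64(324.5), 18, np.float64(29.5), np.float64(-39.7)], [233, np.float64(324.5), 20, np.float64(29.5), np.float64(-40.7)]]
vmax [[30.8, -32.3], [29.9, -32.3], [29.1, -32.3], [28.2, -32.3]] u range 18.6 39.6 mid 29.08 line [28.1 28.2 28.2 28.2 28.3 28.3 28.3 28.3  nan]h.py:21: RuntimeWarning: invalid value encountered in scalar divide
  r=cv2.remap(g.astype(np.float32),P[:,0],P[:,1],cv2.INTER_LINEAR).ravel(); k=np.clip(r.max()*.6-r,0,None); out.append((k*uu).sum()/k.sum()*1000)
```

View pics/w6.png

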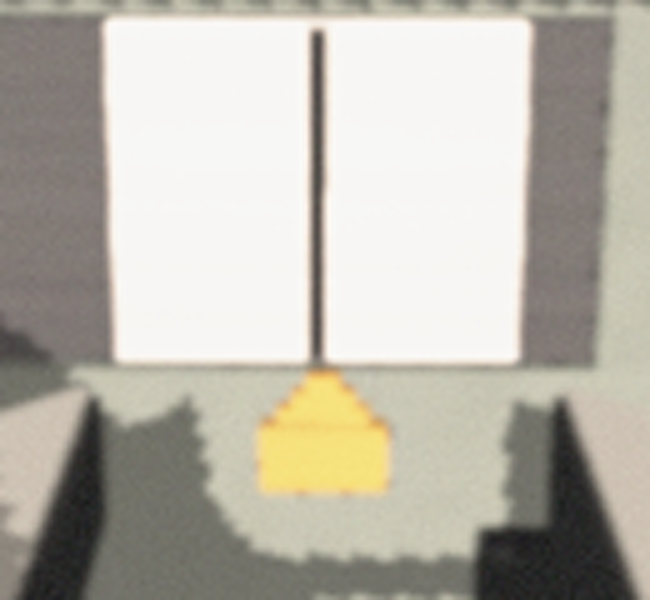

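Straight above: line at column 317, pointer centre at 323.5, 6 px/mm, so the line is 1.0 mm short. I'll correct by about 0.9 mm.

Request:
{"op": "play_rows", "data": {
  "rows": [
    [0,[0,0,0],[0,0,0]],
    [0,[0,0,0],[0,0,0]],
    [0,[0,0,0],[0,0,0]],
    [0,[0,0,0],[0,0,0]],
    [0,[-0.5,1.7,-2.6],[0,0,0]],
    [0,[-0.9,3.2,-4.9],[0,0,0]],
    [0,[-1.15,4.0,-6.1],[0,0,0]],
    [0,[-1.15,4.0,-6.1],[0,0,0]]
  ]
}}

```text
time: 11.83
tool_pos: [0.559, -0.0695, 0.1019]
ee_rot: [-3.134, -0.616, 1.822]
wrist_force: [0.7, -0.3, -0.2]
width: 0.012
```

```bash
python3 w.py;python3 - <<'E'
from h import *
print(line(snapshot("wrist"),np.load("q.npy"),.028))
E
```

```text
t 11.8333 tcp uvw mm [ 25.4 -12.3   3.8] rot err [-0.004 -0.007 -0.002] F uvw [ 0.6 -0.5  0.1] 0.011963572213484864
[28.2 28.2 28.2 28.2 28.2 28.2 28.2 28.2  nan]h.py:21: RuntimeWarning: invalid value encountered in scalar divide
  r=cv2.remap(g.astype(np.float32),P[:,0],P[:,1],cv2.INTER_LINEAR).ravel(); k=np.clip(r.max()*.6-r,0,None); out.append((k*uu).sum()/k.sum()*1000)
```

Request:
{"op": "play_rows", "data": {
  "rows": [
    [0,[0,0,0],[0,0,0]],
    [0,[0,0,0],[0,0,0]],
    [0,[0,0,0],[0,0,0]],
    [0,[-0.03,0.11,-0.16],[0,0,0]],
    [0,[-0.06,0.22,-0.33],[0,0,0]],
    [0,[-0.08,0.31,-0.45],[0,0,0]],
    [0,[-0.09,0.36,-0.53],[0,0,0]],
    [0,[-0.09,0.36,-0.53],[0,0,0]]
  ]
}}

```text
time: 12.55
tool_pos: [0.5604, -0.0681, 0.0995]
ee_rot: [-3.141, -0.612, 1.825]
wrist_force: [-0.6, -0.6, 1.0]
width: 0.0005
```

```bash
python3 w.py;python3 - <<'E'
from h import *
print(line(snapshot("wrist"),np.load("q.npy"),.028))
E
```

```text
t 12.55 tcp uvw mm [ 27.1 -12.8   1.3] rot err [-0.001 -0.001 -0.   ] F uvw [-0.7  0.3  1.1] 0.0004513423188892386
[28.2 28.1 28.2 28.2 28.2 28.2 28.2 28.2  nan]h.py:21: RuntimeWarning: invalid value encountered in scalar divide
  r=cv2.remap(g.astype(np.float32),P[:,0],P[:,1],cv2.INTER_LINEAR).ravel(); k=np.clip(r.max()*.6-r,0,None); out.append((k*uu).sum()/k.sum()*1000)
```

Just touching. Press to about 9 N, then drag 0.9 mm plus roughly 0.5 mm of slack.

Request:
{"op": "play_rows", "data": {
  "rows": [
    [0,[-0.02,0.08,-0.12],[0,0,0]],
    [0,[-0.04,0.17,-0.25],[0,0,0]],
    [0,[-0.05,0.2,-0.29],[0,0,0]],
    [0,[-0.05,0.2,-0.29],[0,0,0]],
    [0,[0.01,0.21,-0.29],[0,0,0]],
    [0,[0.07,0.23,-0.29],[0,0,0]],
    [0,[0.07,0.23,-0.29],[0,0,0]]
  ]
}}

```text
time: 13.18
tool_pos: [0.5608, -0.0667, 0.0977]
ee_rot: [-3.14, -0.61, 1.824]
wrist_force: [-2.2, -3.5, 5.3]
width: 0.0004
```

```bash
python3 w.py;python3 - <<'E' 2>/dev/null
from h import *
print(line(snapshot("wrist"),np.load("q.npy"),.028))
E
```

```text
t 13.1833 tcp uvw mm [ 27.7 -12.8  -0.9] rot err [ 0.001 -0.001 -0.   ] F uvw [-3.   0.7  5.9] 0.0003764951588373686
[28.7 28.7 28.7 28.7 28.7 28.7 28.7 28.7 28.7]
```

Request:
{"op": "play_rows", "data": {
  "rows": [
    [0,[-0.01,0.04,-0.06],[0,0,0]],
    [0,[0.03,0.05,-0.06],[0,0,0]],
    [0,[0.03,0.05,-0.06],[0,0,0]]
  ]
}}

```text
time: 13.48
tool_pos: [0.5612, -0.0664, 0.0974]
ee_rot: [-3.141, -0.61, 1.825]
wrist_force: [-3.0, -3.8, 6.7]
width: 0.0003
```

```bash
python3 w.py;python3 - <<'E' 2>/dev/null
from h import *
print(line(snapshot("wrist"),np.load("q.npy"),.028))
E
```

```text
t 13.4833 tcp uvw mm [ 28.2 -12.8  -1.3] rot err [ 0.001 -0.    -0.   ] F uvw [-3.9  1.5  7.2] 0.00031335461536091073
[29.2 29.2 29.2 29.2 29.2 29.2 29.2 29.2 29.2]
```

Request:
{"op": "play_rows", "data": {
  "rows": [
    [0,[0.04,-0.14,0.2],[0,0,0]],
    [0,[0.14,-0.56,0.82],[0,0,0]],
    [9.4,[0.43,-1.67,2.46],[0,0,0]],
    [9.4,[0.86,-3.34,4.92],[0,0,0]],
    [9.4,[1.3,-4.6,6.9],[0,0,0]],
    [9.4,[1.3,-4.6,6.9],[0,0,0]],
    [9.4,[1.3,-4.6,6.9],[0,0,0]],
    [9.4,[1.3,-4.6,6.9],[0,0,0]]
  ]
}}

```text
time: 14.2
tool_pos: [0.5741, -0.1107, 0.1638]
ee_rot: [-3.139, -0.613, 1.824]
wrist_force: [-0.7, 1.3, -0.2]
width: 0.0371
```

```bash
python3 w.py; python3 ptr.py 2>/dev/null
```

```text
t 14.2 tcp uvw mm [ 29.6 -12.5  79.5] rot err [-0.002 -0.002 -0.   ] F uvw [-0.4  1.1 -0.9] 0.037146062082535736
wrist [[225, np.float64(323.5), 6, np.float64(29.4), np.float64(-32.7)], [226, np.float64(323.5), 6, np.float64(29.4), np.float64(-33.7)], [227, np.float64(323.5), 8, np.float64(29.4), np.float64(-34.6)], [228, np.float64(323.5), 10, np.float64(29.4), np.float64(-35.5)], [229, np.float64(323.5), 12, np.float64(29.4), np.float64(-36.4)], [230, np.float64(323.5), 12, np.float64(29.3), np.float64(-37.3)], [231, np.float64(323.5), 16, np.float64(29.3), np.float64(-38.2)], [232, np.float64(323.5), 18, np.float64(29.3), np.float64(-39.2)], [233, np.float64(323.5), 18, np.float64(29.3), np.float64(-40.1)], [234, np.float64(323.0), 21, np.float64(28.9), np.float64(-41.0)]]
vmax [[28.9, -31.8], [29.8, -31.8], [27.2, -32.7], [28.1, -32.7]] u range 17.6 40.1 mid 28.87 line [29.  29.1 29.1 29.1 29.2 29.2 29.2 29.2  nan]
```

The damper is set: line 29.15 against tip about 29.2 from straight above. Now the wide key.

Request:
{"op": "play_rows", "data": {
  "rows": [
    [0,[-2.2,-1.9,-1.6],[0,0,0]],
    [0,[-4.4,-3.9,-3.3],[0,0,0]],
    [0,[-6.2,-5.4,-4.7],[0,0,0]],
    [0,[-7.1,-6.2,-5.4],[0,0,0]],
    [0,[-7.1,-6.2,-5.4],[0,0,0]],
    [0,[-7.1,-6.2,-5.4],[0,0,0]],
    [0,[-7.1,-6.2,-5.4],[0,0,0]],
    [0,[-7.1,-6.2,-5.4],[0,0,0]]
  ]
}}

```text
time: 14.92
tool_pos: [0.5047, -0.1727, 0.1121]
ee_rot: [3.14, -0.61, 1.828]
wrist_force: [-0.4, 0.5, 0.3]
width: 0.0004
```

```bash
python3 w.py
python3 - <<'E'
from h import *
q=np.load("q.npy")
for n in("scene","side"):
    s=snapshot(n);d=silhouettes(n,"fan_key");print(n,[(x["confidence"],uvw(s,q,np.array(x["point"])[::-1],.009).round(1)) for x in d[:2]])
E
```

```text
t 14.9167 tcp uvw mm [-53.1 -77.   61.7] rot err [ 0.     0.002 -0.002] F uvw [-0.2  0.6 -0.1] 0.00042502194133047557
scene [(0.73, array([-39. , -81.7])), (0.39, array([216.2, 245.7]))]
side [(0.83, array([-55.4, -73.3])), (0.35, array([ 84.8, -78.7]))]
```

Request:
{"op": "play_rows", "data": {
  "rows": [
    [0,[-0.3,1.2,-1.8],[0,0,0]],
    [0,[-0.6,2.2,-3.3],[0,0,0]],
    [0,[-0.69,2.67,-3.94],[0,0,0]],
    [0,[-0.69,2.67,-3.94],[0,0,0]],
    [0,[-0.69,2.67,-3.94],[0,0,0]]
  ]
}}

```text
time: 15.53
tool_pos: [0.4968, -0.1465, 0.0721]
ee_rot: [-3.141, -0.611, 1.825]
wrist_force: [-0.5, -0.1, 0.5]
width: 0.0004
```

```bash
python3 w.py
```

```text
t 15.5333 tcp uvw mm [-54.2 -77.6  13.2] rot err [-0.001 -0.    -0.001] F uvw [-0.5  0.3  0.4] 0.0004462926948312727
```

Request:
{"op": "play_rows", "data": {
  "rows": [
    [0,[-0.03,0.11,-0.16],[0,0,0]],
    [0,[-0.06,0.22,-0.33],[0,0,0]],
    [0,[-0.09,0.33,-0.49],[0,0,0]],
    [0,[-0.1,0.39,-0.57],[0,0,0]],
    [0,[-0.12,0.44,-0.66],[0,0,0]],
    [0,[-0.12,0.44,-0.66],[0,0,0]]
  ]
}}

```text
time: 16.03
tool_pos: [0.4962, -0.143, 0.0659]
ee_rot: [3.14, -0.61, 1.825]
wrist_force: [1.9, -2.0, 4.4]
width: 0.0003
```

```bash
python3 w.py
```

```text
t 16.0333 tcp uvw mm [-53.9 -78.2   6.1] rot err [0.001 0.002 0.001] F uvw [1.4 0.5 5. ] 0.000264985091210865
```

Request:
{"op": "play_rows", "data": {
  "rows": [
    [0,[-0.01,0.06,-0.08],[0,0,0]],
    [0,[-0.03,0.11,-0.16],[0,0,0]],
    [0,[-0.04,0.17,-0.25],[0,0,0]],
    [0,[-0.04,0.17,-0.25],[0,0,0]],
    [0,[-0.04,0.17,-0.25],[0,0,0]]
  ]
}}

```text
time: 16.45
tool_pos: [0.4959, -0.1418, 0.0642]
ee_rot: [3.139, -0.609, 1.826]
wrist_force: [2.2, -5.0, 8.8]
width: -0.0
```

```bash
python3 w.py
```

```text
t 16.45 tcp uvw mm [-53.9 -78.2   3.9] rot err [0.002 0.002 0.   ] F uvw [ 0.9  0.6 10.3] -3.8863339123097426e-05
```

Request:
{"op": "play_rows", "data": {
  "rows": [
    [0,[-0.01,0.06,-0.08],[0,0,0]],
    [0,[-0.02,0.08,-0.12],[0,0,0]],
    [0,[-0.02,0.08,-0.12],[0,0,0]]
  ]
}}

```text
time: 16.7
tool_pos: [0.4959, -0.1417, 0.0641]
ee_rot: [3.139, -0.607, 1.826]
wrist_force: [0.8, -8.3, 12.3]
width: 0.0003
```

```bash
python3 w.py
```

```text
t 16.7 tcp uvw mm [-53.9 -78.2   3.8] rot err [0.003 0.003 0.001] F uvw [-1.4  0.3 14.8] 0.0003214920689927995
```

Request:
{"op": "play_rows", "data": {
  "rows": [
    [0,[0.03,-0.11,0.16],[0,0,0]],
    [0,[0.1,-0.4,0.6],[0,0,0]],
    [0,[0.3,-1.1,1.6],[0,0,0]],
    [0,[0.7,-2.8,4.1],[0,0,0]],
    [0,[1.15,-4.4,6.6],[0,0,0]],
    [0,[1.5,-5.5,9],[0,0,0]],
    [0,[1.5,-5.5,9],[0,0,0]],
    [0,[1.5,-5.5,9],[0,0,0]]
  ]
}}

```text
time: 17.37
tool_pos: [0.51, -0.1954, 0.152]
ee_rot: [3.141, -0.61, 1.825]
wrist_force: [0.1, 1.2, -1.4]
width: 0.0003
```

```bash
python3 w.py; python3 - <<'E' 2>/dev/null
from h import *
q=np.load("q.npy");w=snapshot("wrist");s=snapshot("scene")
print(line(w,q,.029))
cv2.imwrite("pics/fin.png",np.hstack([w["pixels"][:400,160:560],s["pixels"][:, 130:520]])[:,:,::-1])
E
```

```text
t 17.3667 tcp uvw mm [-53.7 -73.3 107.7] rot err [0. 0. 0.] F uvw [ 0.4  0.1 -1.8] 0.00030389394308405157
[29.5 29.5 29.4 29.5 29.5 29.5 29.5 29.5 29.5]
```

View pics/fin.png

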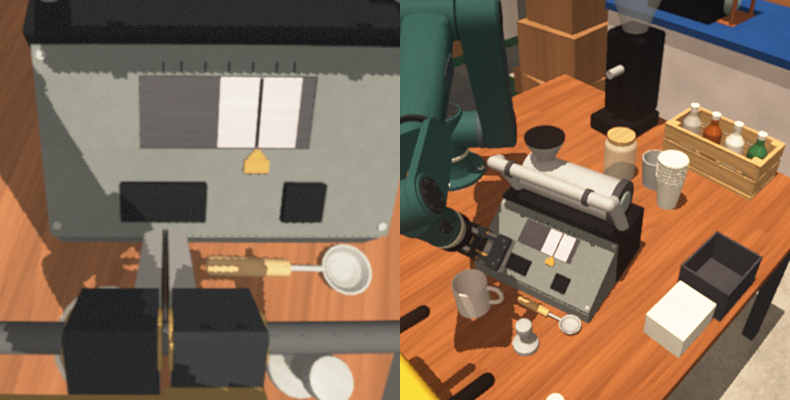

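The key bottomed: force rose 10 to 15 N with no further travel. But in this view the tip (257,150) looks slightly left of the line (260,148), so I'll measure before handing in.

```bash
sed -i 's/^meas.*//' ptr.py
cat >> ptr.py <<'E'
meas("wrist",.029,(140,185,385,450))
meas("scene",.027,(250,275,265,295))
w=snapshot("wrist");print("px line",proj(w,[W(q[:3],D(.0295,v)) for v in(.03,-.03)]).round(1).tolist())
for p in np.argwhere(np.ones(1)): pass
g=w["pixels"].mean(2)
for r in (85,100,115,130,142,146): x=np.arange(405,440); k=np.clip(150-g[r,405:440],0,None); print(r,(k*x).sum()/max(k.sum(),1))
hsv=cv2.cvtColor(w["pixels"],cv2.COLOR_RGB2HSV)
m=cv2.inRange(hsv,(10,80,80),(40,255,255))
for r in range(144,176,3): c=np.nonzero(m[r,385:450])[0]+385; print(r,c.min() if len(c) else 0,c.max() if len(c) else 0)
E
python3 ptr.py 2>/dev/null
```

```text
wrist [[150, np.float64(418.5), 6, np.float64(28.5), np.float64(-33.0)], [151, np.float64(419.0), 7, np.float64(29.0), np.float64(-33.9)], [152, np.float64(418.5), 8, np.float64(28.7), np.float64(-34.8)], [153, np.float64(418.0), 9, np.float64(28.3), np.float64(-35.7)], [154, np.float64(418.5), 12, np.float64(28.8), np.float64(-36.6)], [155, np.float64(418.0), 13, np.float64(28.4), np.float64(-37.5)], [156, np.float64(418.5), 14, np.float64(28.9), np.float64(-38.3)], [157, np.float64(418.0), 17, np.float64(28.6), np.float64(-39.2)], [158, np.float64(418.5), 18, np.float64(29.1), np.float64(-40.1)], [159, np.float64(418.0), 19, np.float64(28.7), np.float64(-41.0)]]
vmax [[30.7, -33.0], [29.8, -33.0], [29.0, -33.0], [28.1, -33.0]] u range 17.7 40.2 mid 28.96 line [29.5 29.5 29.4 29.5 29.5 29.5 29.5 29.5 29.5]
scene 
vmax [[26.5, -31.4], [24.2, -32.4], [29.9, -32.6], [31.0, -34.8]] u range 14.3 38.6 mid 26.47 line [ nan 25.9  nan  nan 25.9  nan 26.5 25.8  nan]
px line [[423.9, 74.5], [418.5, 146.1]]
85 423.09807355516637
100 421.9304635761589
115 420.76249999999993
130 419.516129032258
142 418.56461232604374
146 418.2575452716298
144 0 0
147 0 0
150 416 422
153 414 423
156 412 425
159 409 428
162 406 431
165 405 431
168 405 431
171 405 430
174 406 430
```

```bash
python3 -c "
from bench import *
print(close_job(), get_obs()['time'])"
```

```text
the job is handed in; nothing more can be done
the job is handed in; nothing more can be done
```

The damper is set against the pointer, the wide key has been pressed to its stop and released, and the job is handed in at about 17.5 s of the 51 s allowed. No verdict was reported.

- **Damper:** I carried the plate along with closed fingertips square to the deck, at about 6–10 N. The plate needed two small corrections of about 5 mm and 1 mm. After letting go, the view from straight above put the line at 29.15 mm along the track and the pointer tip at about 29.2 mm.
- **Disagreement between views:** at the end, the wrist camera from the left showed the line about 0.7 mm past the tip. The scene camera showed it about 0.5 mm short. An earlier left view had read off by a similar amount because of parallax, so I trusted the view from above. I take the line to be within about 0.5 mm of the tip.
- **Wide key:** I pressed until the force rose from 10 to 15 N with no further travel, which is past the 7 N expected at the stop. I then lifted clear. I could not hear or measure the click itself, only that the key bottomed. I did not measure that it sprang back; it looked normal in the last picture.
- **Rest of the scene:** in the last picture the pointer, small square key, mug, tamper, spoon and other things look as they were. The robot was more than 10 cm clear of the deck.

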